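Tare the balance with the sample cup on its pan

ROBOT

A 6-joint arm with a two-finger parallel gripper is mounted at the origin on a cart in front of the work surface, level with it; the furniture and walls round the work are solid. World frame = base frame: x ahead of the robot, y to its left, z up, the work surface at z = 0. Lengths are in mm, angles in rad, forces in N, time in s.
With the tool pointing down it reaches from about 400 to 825 mm from the base axis. Payload 7 kg.
Tool frame: the origin (TCP) lies at the very end of the fingers, on their centre line; the grasp point (between the pads) lies 19 mm behind it; z points along the fingers, y is the line along which they close (so a half turn about z gives the same grasp; the last joint's range is limited). The gripper opens to 88 mm and grips with 3 to 60 N. Pads are 19 mm wide; open, the fingers measure 130 mm over their backs; the gripper's body (78 mm by 193 mm) begins 47 mm behind the grasp point.
Start: joints at [1.462, 0.359, 0.012, 0, -1.224, -0.288], TCP at [260.873, 622.527, 204.561] pointing down, gripper open.
Joint ranges: [-3.07, 3.07], [-1.43, 2.12], [-1.02, 1.25], [-3.03, 1.67], [-3.05, -0], [-3.03, 3.03]. Speed limits (rad/s): [2.39, 2.39, 3.01, 3.14, 3.14, 3.14].

INTERFACE

Orientations are given as a unit quaternion [x, y, z, w].
In Python, from plant import bot gives the robot as it stands. Calls block until the motion is done:
- bot.move_ptp(position, orientation): joint-space move of the TCP to a pose.
- bot.line_to(position, velocity=150, ori=None): straight line of the TCP; ori=None keeps the orientation; velocity is the mean speed in mm/s.
- bot.move_joints(angles): joint-space move.
- bot.move_gripper(opening, force=None): finger opening in mm; force is the grip in N (None keeps the last); returns when the fingers have stopped.
- bot.pause(seconds).
- bot.solve_ik(position, orientation): joint angles nearest the present ones, or None.
- bot.read_state(): the state.
- bot.camera(name): name is "scene" or "top"; returns the picture (384x512x3 uint8, red, green, blue); there is no depth.
- bot.get_calibration(name): a dict with "fx", "fy", "cx", "cy" (pixels), "view" (4x4, takes a point from world to camera coordinates). Camera axes: x right, y up, looking along -z (the intrinsics and any distortion apply to the point x, -y, -z); pixel columns grow to the right and rows downward; lengths in mm; the calibration is good to about 2 mm. A picture is of the moment at which its call begins. get_calibration takes no time and is no camera call.
A pose or a line that the arm cannot do raises bot.Unreachable and nothing moves.
- bot.close_job(): hands the job in; it is judged then, once.
The state is a dict: "t": time; "joint_pos": joint angles; "qvel": joint speeds; "tau": joint torques, N m; "tcp_pos": TCP position; "eef_rot": TCP orientation; "contact_force": force on the tool from outside, world axes, zero at the start; "moment": the same for the moment, N m; "width": finger opening in mm; "finger_force": force on a finger pad.
Only numpy, scipy, OpenCV 4.12 (cv2) and the standard library are available. Lean on these libraries where they do the work, as an engineer would, in place of code of your own. Each camera call takes 0.05 s, during which the arm holds its last target. There are 200 camera calls.

TASK

Tare the balance with the empty green cup already on its pan: with the fingertips, push the glass lid on top of its draught shield fully shut by the blue bar, without gripping the bar; then press the wide blue tare key gently, let it come up again and withdraw. Tare only once the lid is shut, press no other key, go easy on the balance, and leave the cup and the things lying about where they are.

Things in the scene. Friction and masses are not known exactly. Their poses are not given: they have to be found in the camera images.
- balance: White laboratory precision balance, fixed on the worktop, 262 deep (its x) x 194 wide (its y) x 148 high mm. Origin: on the worktop; its x points from the front console to the rear, y to its left as seen from the robot, z up. Front to rear: a level key deck 38 mm high (x -155 to -105 mm), a display panel sloping up to 58 mm (x -105 to -50 mm), then the glass draught shield
- shield_top (a point): Centre of the square mouth of the glass draught shield, at balance x 30, y 0, z 138 mm. The shield is 154 x 154 mm outside with 4 mm walls; the lid slides over this mouth between side rails that rise 10 mm above it
- pan (a point): Centre of the top of the steel weighing pan inside the shield, 90 mm across, 66 mm above the worktop, at balance x 30, y 0 mm
- draught_lid (a joint): Opening of the shield's glass lid in m: 0 fully shut (firm stop); grows as it slides to the rear along the balance's x, up to 0.085; starts 0.045 to 0.07 open. Slides with about 1.2 N of friction and light damping, stays where it is left, cannot be lifted. Glass plate 150 (x) x 134 (y) mm with aluminium edges, its top 143 mm above the worktop
- lid_bar (a point): Centre of the top of the push bar near the front edge of the lid: 12 thick (balance's x) x 96 long (balance's y) mm, blue with a black rubber facing at the rear. Its top is 163 mm above the worktop, 20 mm above the glass, and it moves with the lid (at balance x -28, y 0 mm when shut). Behind it lie 120 mm of free glass
- tare_key (a joint): Travel of the wide blue tare key in m: 0 up, 0.0035 fully down; it counts as pressed past 0.0015. It is sprung: about 2.3 N there, 4.3 N fully down, and comes up by itself
- tare_key_top (a point): Centre of the top of the tare key, 18 (balance's x) x 44 (balance's y) mm, the only wide blue key; its top is 43 mm above the worktop, 5 mm proud of the deck, and goes straight down (at balance x -129, y 14 mm)
- power_key (a joint): Travel of the red power key in m, sprung like the tare key; must not be pressed (past 0.0015)
- power_key_top (a point): Centre of the top of the red power key, 18 x 20 mm, 56 mm to the left (+y) of the tare key's centre
- menu_key (a joint): Travel of the white menu key in m, sprung like the tare key; must not be pressed (past 0.0015)
- menu_key_top (a point): Centre of the top of the white menu key, 18 x 18 mm, 51 mm to the right (-y) of the tare key's centre
- print_key (a joint): Travel of the outer white print key in m, sprung like the tare key; must not be pressed (past 0.0015)
- print_key_top (a point): Centre of the top of the white print key, 18 x 18 mm, 85 mm to the right (-y) of the tare key's centre
- sample_cup: Light green plastic cup, 68 across x 64 high mm, 30 g, loose, standing on the pan inside the shield. Origin: centre of its underside; z up its axis
- dropper: Brown dropping bottle with a red rubber bulb, 36 across x 104 high mm, loose, standing beside the balance. Origin: centre of its underside
- petri_dish: Glass Petri dish with pink contents, 62 across x 16 high mm, loose, beside the balance. Origin: centre of its underside
- forceps: Steel forceps, 14 x 128 (its y) x 10 mm, loose on the worktop. Origin: centre of its underside
- marker: White marker with a red cap, 15 x 122 (its y) x 17 mm, loose on the worktop. Origin: centre of its underside
Mind the look-alikes: they are no part of the job. What is meant by the sample_cup is not purple, and is the smaller of those in its own colour.

How it is judged:
By the outcome, as a careful person would: the job done as asked, in the order asked, and still so for the second after the job is handed in, with the robot touching nothing.
It also fails if it takes over 42 s, if anything falls off the work surface, if the arm or the gripper's body presses on something with over 40 N, if the wrist force passes 120 N, or if a joint passes its speed limit or range.

## Working session

There is one attempt and no reset: what is moved stays moved. The work goes in short steps, each a Python script; the robot and the scene stay as the last script left them, time stands still between calls to the robot, and variables do not carry over. Pictures are saved under pics/ and viewed, at most 10 in all, crops included, and the job is handed in when it is done.

```bash
mkdir -p pics; python3 - <<'E'
from plant import bot
import cv2
for n in("scene","top"):
    cv2.imwrite(f"pics/{n}0.png",cv2.resize(bot.camera(n)[:,:,::-1],(800,600),interpolation=cv2.INTER_CUBIC))
    print(n,bot.get_calibration(n))
s=bot.read_state();print(s["t"],s["eef_rot"],s["width"],s["contact_force"])
E
```

```text
scene {'fx': 440.97205631470354, 'fy': 440.97205631470354, 'cx': 255.08484784922027, 'cy': 193.8494525324672, 'view': array([[ 8.30533413e-01, -5.56544985e-01,  2.17239555e-02,
        -4.07717419e+02],
       [ 2.97759225e-01,  4.76633052e-01,  8.27139878e-01,
        -2.76846316e+02],
       [-4.70694906e-01, -6.80498797e-01,  5.61576079e-01,
        -9.05183014e+02],
       [ 0.00000000e+00,  0.00000000e+00,  0.00000000e+00,
         1.00000000e+00]])}
top {'fx': 350.0923345398584, 'fy': 350.0923345398584, 'cx': 252.674417598879, 'cy': 192.42696851606735, 'view': array([[ 7.63015020e-03, -9.99773969e-01,  1.98442000e-02,
         2.59715236e+01],
       [ 9.85263110e-01,  1.09075259e-02,  1.70697479e-01,
        -5.55689359e+02],
       [-1.70875347e-01,  1.82493108e-02,  9.85123636e-01,
        -9.19570654e+02],
       [ 0.00000000e+00,  0.00000000e+00,  0.00000000e+00,
         1.00000000e+00]])}
0.1 [ 9.80375830e-01 -1.97136045e-01 -6.75519329e-05  7.79248416e-04] 87.98119346683833 [-0.44455508 -0.39898545 -0.28417498]
```

View pics/scene0.png

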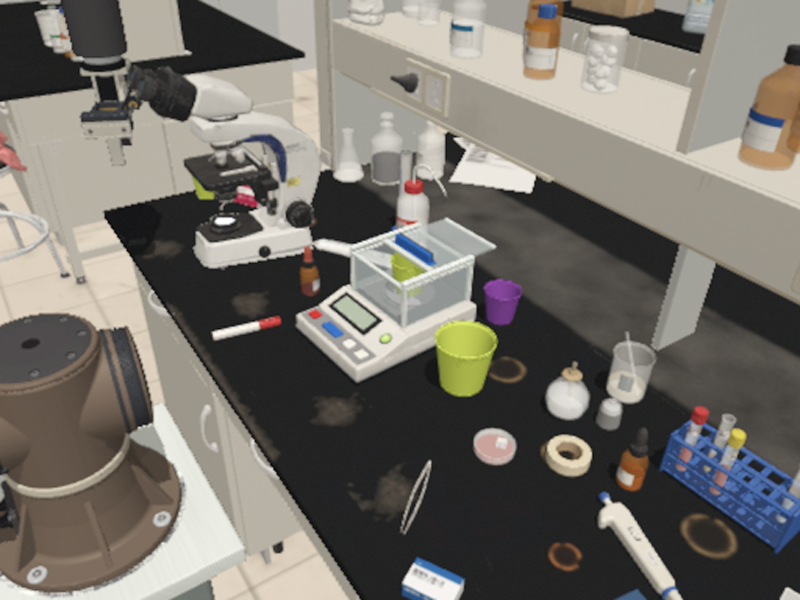

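View pics/top0.png

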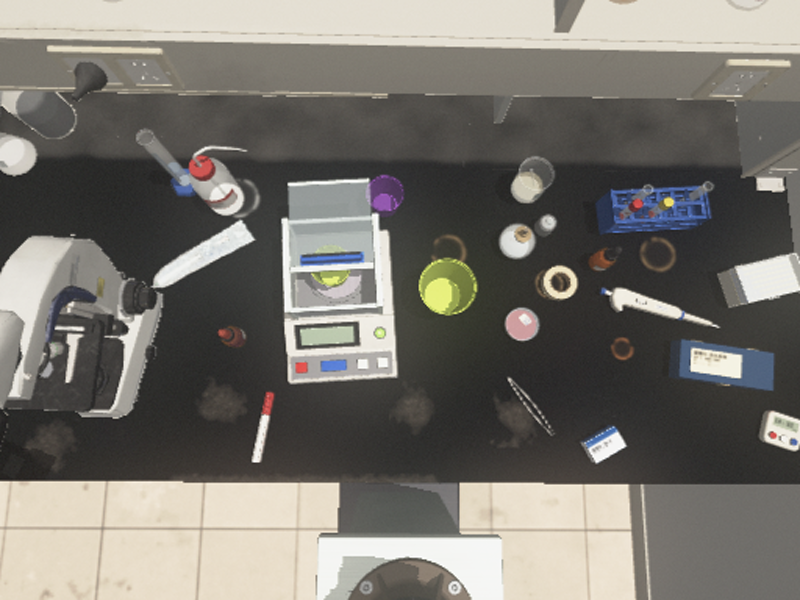

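The scene picture shows the balance at about (390,300), and the top picture shows it at about (340,290). In the top view the tare key is at about (334,365), the red key at (301,367), and the bar runs from (301,259) to (363,256). I'll enlarge both views for closer readings.

```bash
python3 - <<'E'
import cv2
from plant import bot
a=bot.camera("top")[:,:,::-1][110:250,175:260]; cv2.imwrite("pics/t1.png",cv2.resize(a,None,fx=4,fy=4,interpolation=cv2.INTER_CUBIC))
a=bot.camera("scene")[:,:,::-1][135:245,185:325]; cv2.imwrite("pics/s1.png",cv2.resize(a,None,fx=5,fy=5,interpolation=cv2.INTER_CUBIC))
E
```

```text
(no output)
```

View pics/t1.png

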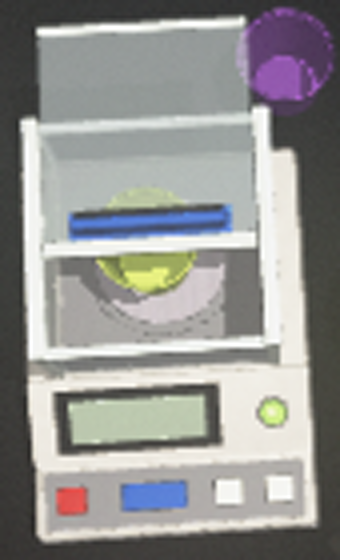

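View pics/s1.png

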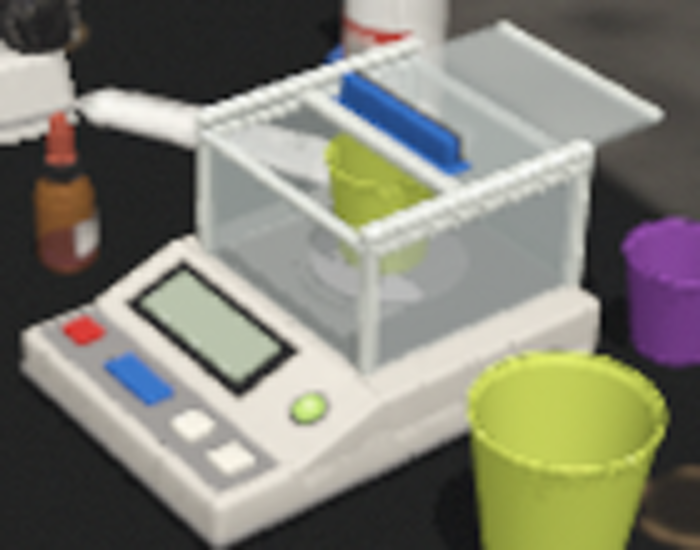

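The top crop shows the red, tare, menu and print keys at (72,501), (154,496), (229,492) and (280,489), with the bar top from (70,216) to (231,209). The scene crop shows the same keys at (84,331), (140,379), (194,425) and (233,458), with the bar top centre near (403,105). The lid is partly open.

```bash
cat > h.py <<'E'
from plant import bot
import numpy as np
from scipy.optimize import least_squares
from scipy.spatial.transform import Rotation as R
def proj(n,P):
    c=bot.get_calibration(n); p=c["view"]@np.r_[P,1]
    return np.array([c["cx"]+c["fx"]*p[0]/-p[2], c["cy"]-c["fy"]*p[1]/-p[2]])
def world(q,p): # q = x,y,yaw
    c,s=np.cos(q[2]),np.sin(q[2])
    return np.array([q[0]+c*p[0]-s*p[1], q[1]+s*p[0]+c*p[1], p[2]])
E
python3 - <<'E'
from h import *
K=[[-129,70,43],[-129,14,43],[-129,-37,43],[-129,-71,43]]
T=[(72,501),(154,496),(229,492),(280,489)]; S=[(84,331),(140,379),(194,425),(233,458)]
tp=lambda u:np.array(u)/4+[175,110]-.375
sp=lambda u:np.array(u)/5+[185,135]-.4
B=[("top",[-28,48,163],tp((70,216))),("top",[-28,-48,163],tp((231,209))),("scene",[-28,0,163],sp((403,105)))]
B2=[("top",[-47,106*0+86*0,143],None)]
def res(v):
    r=[proj("top",world(v,k))-tp(t) for k,t in zip(K,T)]+[proj("scene",world(v,k))-sp(t) for k,t in zip(K,S)]
    r+=[proj(n,world(v,[p[0]+v[3],p[1],p[2]]))-u for n,p,u in B]
    return np.ravel(r)
f=least_squares(res,[600,100,0,55]);v=f.x
print(v.round(3));print(f.fun.reshape(-1,2).round(2))
print("tare",world(v,K[1]),"bar",world(v,[-28+v[3],0,163]))
# check: front shield corners of rails, and lid rear edge
for p in([-47,77,148],[-47,-77,148],[107,77,148],[107,-77,148],[105+v[3],67,143],[105+v[3],-67,143],[-45+v[3],67,143],[-45+v[3],-67,143]):
    print(p,((proj("top",world(v,p))+.375-[175,110])*4).round(),((proj("scene",world(v,p))+.4-[185,135])*5).round())
E
```

```text
[5.72392e+02 1.31022e+02 6.60000e-02 6.41780e+01]
[[ 0.2  -0.51]
 [ 0.39 -0.44]
 [ 0.42 -0.52]
 [ 0.16 -0.48]
 [-0.3  -0.14]
 [-0.43 -0.  ]
 [-0.53  0.2 ]
 [-0.85  0.17]
 [ 0.47  0.06]
 [-0.66 -0.19]
 [-0.13  0.2 ]]
tare [442.75231156 136.53826565  43.        ] bar [608.49302135 133.39244081 163.        ]
[-47, 77, 148] [ 32. 356.] [195. 117.]
[-47, -77, 148] [283. 343.] [368. 241.]
[107, 77, 148] [ 26. 116.] [414.  41.]
[107, -77, 148] [270. 104.] [594. 150.]
[np.float64(169.1783251337332), 67, 143] [41. 25.] [505.  27.]
[np.float64(169.1783251337332), -67, 143] [249.  15.] [663. 118.]
[np.float64(19.178325133733225), 67, 143] [ 47. 252.] [303.  98.]
[np.float64(19.178325133733225), -67, 143] [261. 241.] [456. 200.]
```

The fit is consistent: residuals are under 1 px and the predicted rail and lid corners match both pictures. The lid is about 64 mm open. I'll go round the microscope at short radius, then above the glass behind the bar.

```bash
cat >> h.py <<'E'
V=np.array([572.4,131.0,0.066])
Q=(R.from_euler("z",V[2])*R.from_quat([1,0,0,0])).as_quat()
W=lambda x,y,z: world(V,[x,y,z])
def st(m=""):
    s=bot.read_state(); c,n=np.cos(V[2]),np.sin(V[2]); d=np.array(s["tcp_pos"])-[V[0],V[1],0]
    print(m,round(s["t"],2),"bal",np.round([c*d[0]+n*d[1],-n*d[0]+c*d[1],d[2]],1),"F",np.round(s["contact_force"],2),"w",round(s["width"],1)); return s
E
python3 - <<'E'
from h import *
q0=bot.read_state()["eef_rot"]
bot.line_to([190,420,300],300); st()
bot.move_ptp([450,120,300],Q); st()
bot.move_gripper(0); st()
bot.line_to(W(70,0,215),200); st()
import cv2
a=bot.camera("scene")[:,:,::-1][95:245,185:345]; cv2.imwrite("pics/s2.png",cv2.resize(a,None,fx=5,fy=4,interpolation=cv2.INTER_CUBIC)[:600,:800])
E
```

```text
1.13 bal [-362.5  314.1  299.5] F [-0.13  0.29  0.49] w 87.5
 2.61 bal [-122.7   -2.4  299.5] F [-0.13 -0.13 -0.04] w 87.5
 4.03 bal [-122.9   -2.9  300. ] F [ 0.27  0.46 -0.72] w 0.6
 5.23 bal [ 69.7   0.  215.7] F [-0.66  0.91  0.29] w 0.7
```

View pics/s2.png

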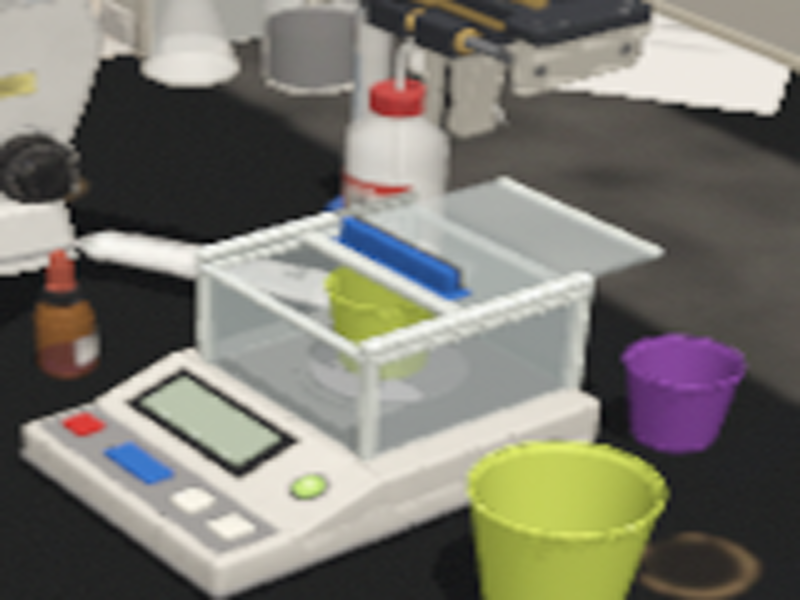

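The closed fingertips, at about (475,130), hang over the glass behind the bar, and the scene is undisturbed. I'll descend and push while watching the force.

```bash
python3 - <<'E'
from h import *
bot.line_to(W(70,0,151),120); s=st("down")
b=np.mean([(bot.pause(.03),bot.read_state()["contact_force"])[1] for _ in range(8)],0); print(b.round(2))
ax=np.array([np.cos(V[2]),np.sin(V[2]),0])
if abs(b[2])<4:
    bot.line_to(W(5,0,151),50); st()
    x=5
    while x>-22:
        x-=1.0; bot.line_to(W(x,0,151),20)
        f=np.mean([(np.array(bot.read_state()["contact_force"])-b)@ax,(bot.pause(.01),(np.array(bot.read_state()["contact_force"])-b)@ax)[1]])
        if x<0: print(x,round(f,2),end="; ")
        if f>5: break
    st("end")
E
```

```text
down 5.97 bal [7.040e+01 1.000e-01 1.519e+02] F [ 0.49  0.19 -0.36] w 0.5
[0.07 0.02 0.03]
 7.68 bal [  5.2  -0.  150.9] F [ 0.19 -0.21 -0.14] w 0.8
-1.0 -0.8; -2.0 0.31; -3.0 0.4; -4.0 -0.09; -5.0 0.23; -6.0 0.02; -7.0 -0.12; -8.0 -0.18; -9.0 -0.37; -10.0 0.22; -11.0 -0.19; -12.0 0.06; -13.0 -0.51; -14.0 0.47; -15.0 -0.05; -16.0 0.47; -17.0 -0.3; -18.0 -0.0; -19.0 -0.16; -20.0 -0.18; -21.0 0.01; -22.0 -0.07; end 14.66 bal [-22.   0. 151.] F [ 0.67 -0.76 -0.01] w 0.5
```

```bash
python3 - <<'E'
from h import *
import cv2
a=bot.camera("scene")[:,:,::-1][115:245,185:325]; a=cv2.resize(a,None,fx=3,fy=3,interpolation=cv2.INTER_CUBIC)
b=bot.camera("top")[:,:,::-1][110:240,165:270]; b=cv2.resize(b,None,fx=3,fy=3,interpolation=cv2.INTER_CUBIC)
cv2.imwrite("pics/c3.png",np.hstack([a,b]))
E
```

```text
(no output)
```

View pics/c3.png

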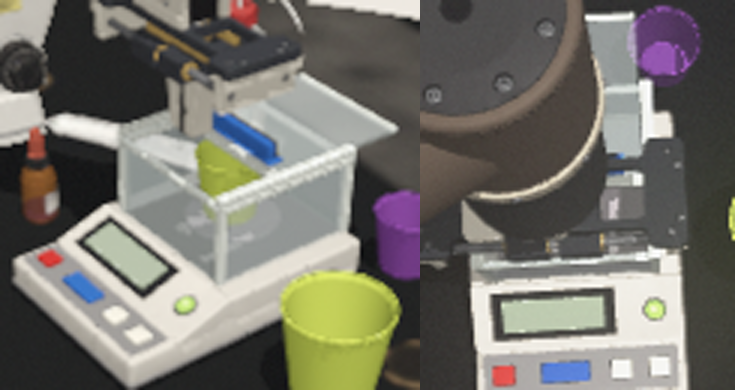

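```bash
python3 - <<'E'
from h import *
s=bot.read_state();print(s["tcp_pos"],s["eef_rot"],s["joint_pos"])
print("now in c3 scene",(proj("scene",s["tcp_pos"])-[185,115])*3, "top",(proj("top",s["tcp_pos"])-[165,110])*3)
print("s2",(proj("scene",W(70,0,215.7))-[185,95])*[5,4])
for x in(-22,36): print(x,[((proj("scene",W(x,y,163))-[185,115])*3).round() for y in(48,0,-48)])
E
```

```text
[550.45921025 129.56473686 151.02689698] [ 9.99454679e-01  3.30203495e-02  3.06992595e-05 -1.64881235e-06] [ 5.77221850e-01  2.21423863e-01 -3.09288236e-01  3.35875907e-05
 -1.04002999e+00  1.05961018e+00]
now in c3 scene [188.30820393 153.00968526] top [145.67424419 230.41417301]
s2 [453.12415736 159.77843795]
-22 [array([157., 119.]), array([188., 141.]), array([222., 164.])]
36 [array([208., 102.]), array([240., 122.]), array([274., 144.])]
```

The lid hasn't moved. The fingertips look 15–20 mm higher in the image than the reported TCP projects, so they passed over the bar. I'll enlarge to quantify that.

```bash
python3 - <<'E'
from h import *
import cv2
print("start TCP in scene0",proj("scene",[260.87,622.5,204.56])*1.5625)
a=bot.camera("scene")[:,:,::-1][105:185,205:305]; a=cv2.resize(a,None,fx=7,fy=7,interpolation=cv2.INTER_CUBIC)
s=bot.read_state()
for z in (0,10,20): 
  for y in(-20,0,20):
    u=((proj("scene",W(-22,y,151+z))-[205,105]+.5)*7).astype(int); cv2.circle(a,tuple(map(int,u)),2,[(0,0,255),(0,255,0),(255,0,255)][z//10],-1)
cv2.imwrite("pics/c4.png",a)
E
```

```text
start TCP in scene0 [123.79836184 165.39919401]
```

View pics/c4.png

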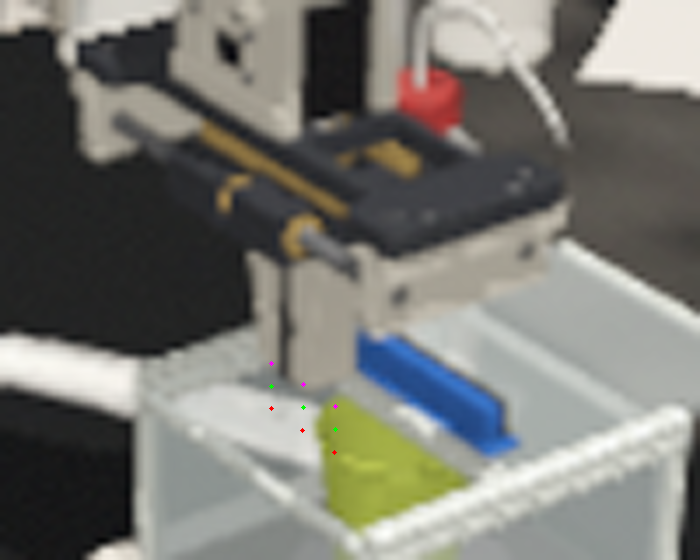

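The fingertips are really about 20 mm above the reported TCP: the gap between the fingers is at (285,375), while the marked nominal TCP is at (303,430). I'll go back behind the bar and descend about 20 mm further with a force guard, then push.

```bash
cat >> h.py <<'E'
def bias(n=6): return np.mean([(bot.pause(.02),bot.read_state()["contact_force"])[1] for _ in range(n)],0)
E
python3 - <<'E'
from h import *
bot.line_to(W(-15,0,165),150)
bot.line_to(W(72,0,165),200)
bot.line_to(W(72,0,146),80)
b=bias(); z=146
while z>131:
    z-=1.5; bot.line_to(W(72,0,z),30); f=bias(2)-b
    if f[2]>1.5: print("glass touch",z,f); break
st("down")
if f[2]>1.5: z+=2.5; bot.line_to(W(72,0,z),30)
print("z",z)
ax=np.array([np.cos(V[2]),np.sin(V[2]),0]); b=bias()
for x in (60,50,40,30,20,10,0,-4):
    bot.line_to(W(x,0,z),50); f=(np.array(bot.read_state()["contact_force"])-b)@ax; print(x,round(f,2),end="; ")
    if f>5: break
st("mid")
E
```

```text
down 18.98 bal [ 72.    0.  130.9] F [-0.43  0.3   0.12] w 0.3
z 131.0
60 0.82; 50 -0.02; 40 -0.21; 30 0.01; 20 0.57; 10 0.37; 0 0.38; -4 0.95; mid 21.82 bal [ -4.3  -0.  131. ] F [ 0.91 -0.61 -0.46] w 0.3
```

```bash
python3 - <<'E'
from h import *
import cv2
print(bias(8))
a=bot.camera("scene")[:,:,::-1][105:185,205:305]; cv2.imwrite("pics/c5.png",cv2.resize(a,None,fx=7,fy=7,interpolation=cv2.INTER_CUBIC))
E
```

```text
[-0.14312622 -0.10529791 -0.04459312]
```

View pics/c5.png

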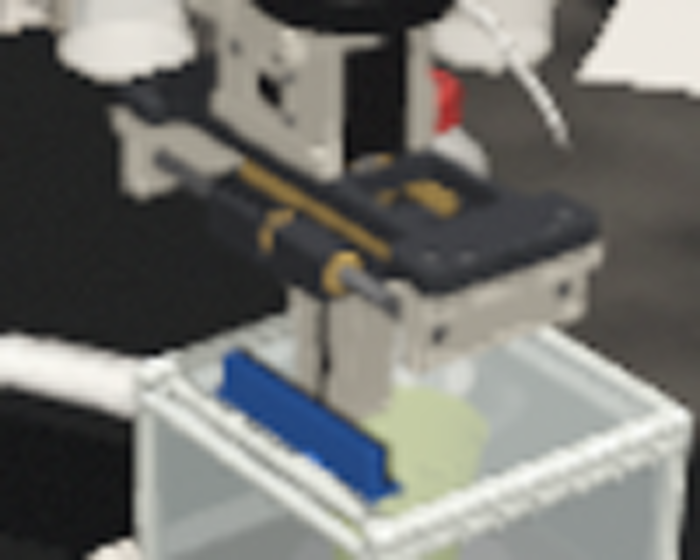

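The fingers are now behind the bar, and it has moved to (225–390, 355–500), nearly at the front rail. I'll finish against the stop.

```bash
python3 - <<'E'
from h import *
ax=np.array([np.cos(V[2]),np.sin(V[2]),0]); x=-4; b=bias(10)
while x>-35:
    x-=1.; bot.line_to(W(x,0,131),25); f=(bias(3)-b)@ax; print(x,round(f,2),end="; ")
    if f>4.5: break
s=st("end")
bot.line_to(W(x+20,0,131),80); bot.line_to(W(x+20,0,190),150)
bot.line_to(W(-129,14,130),250); st("over key")
import cv2
a=bot.camera("scene")[:,:,::-1][135:245,185:325]; cv2.imwrite("pics/c6.png",cv2.resize(a,None,fx=5,fy=5,interpolation=cv2.INTER_CUBIC))
E
```

```text
-5.0 0.25; -6.0 1.39; -7.0 0.62; -8.0 0.71; -9.0 0.84; -10.0 0.66; -11.0 0.46; -12.0 3.61; -13.0 8.06; end 24.87 bal [-1.160e+01  1.000e-01  1.312e+02] F [ 7.6  -1.1  -3.54] w 0.0
over key 26.56 bal [-128.7   14.2  130.1] F [1.07 0.82 1.05] w 0.5
```

View pics/c6.png

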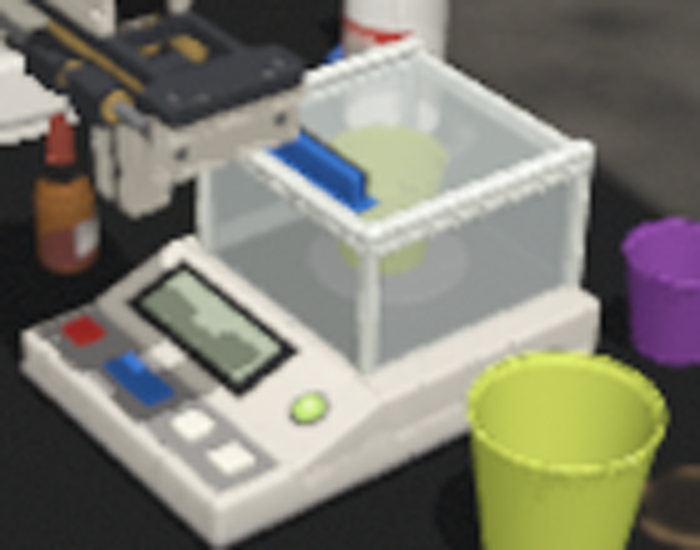

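The lid is shut: the fingers met the stop at x = -12 as predicted, and the bar is now at (320,170) by the front rail. Next comes the tare key, pressed in guarded small steps.

```bash
python3 - <<'E'
from h import *
bot.line_to(W(-129,14,36),120); b=bias(10); z=36; print(b.round(2))
while z>8 and bot.read_state()["t"]<37:
    f=bias(2)[2]-b[2]
    if f>0.8: f=bias(6)[2]-b[2]; print(z,round(f,2),end="; ")
    if f>3.1: break
    z-=.5 if f>.8 else 1.; bot.line_to(W(-129,14,z),25)
st("press")
bot.line_to(W(-129,14,z+25),60); bot.line_to(W(-129,14,150),250); bot.line_to(W(-170,14,230),250); st("out")
import cv2
a=bot.camera("scene")[:,:,::-1][135:245,185:325]; cv2.imwrite("pics/c7.png",cv2.resize(a,None,fx=5,fy=5,interpolation=cv2.INTER_CUBIC))
E
```

```text
[ 0.07  0.09 -0.1 ]
20.0 2.09; 19.5 2.38; 19.0 2.97; 18.5 3.63; press 33.52 bal [-128.9   14.1   18.6] F [ 0.03 -0.28  4.14] w 0.2
out 35.17 bal [-170.6   14.   229.5] F [ 0.75 -0.42 -0.6 ] w 0.2
```

View pics/c7.png

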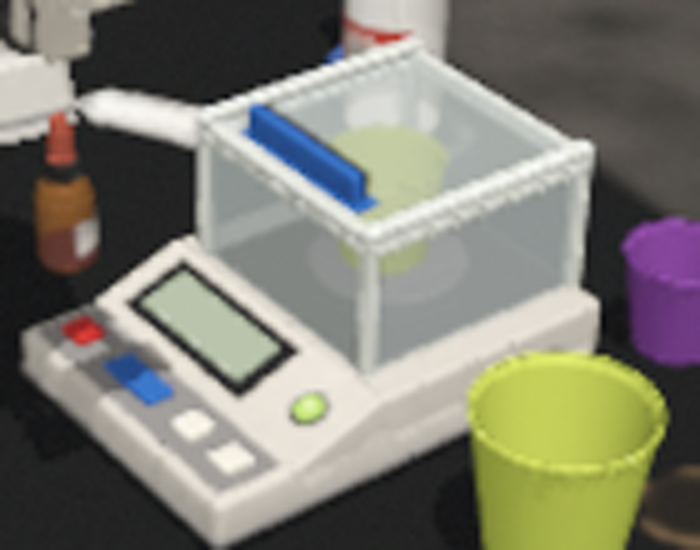

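The picture shows the lid shut, with the bar at (310,155). The tare key is up again at (140,379), and the cup and the things around are undisturbed. The force climbed at the key's 1 N/mm to 3.6 N, which puts the key about 2.8 mm down, well past the point where it counts as pressed.

```bash
python3 -c "
from plant import bot
print(bot.close_job())"
```

```text
the job is handed in; nothing more can be done
None
```

I pushed the lid shut against its stop, then pressed the tare key once at about 3.6 N, let it come up and withdrew; the job went in at about 35 s of the 42 s allowed, with the cup and other things in view undisturbed, though a first push passed over the bar because the fingertips sit about 21 mm above the reported TCP.

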